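# Fold down the hold-down flap and close the board transport case

### The job

Get the circuit board's transport case ready to go: first push the yellow hold-down flap inside the case all the way down over the board, then swing the blue lid over and press it fully shut. Only push with the fingers: do not slam the lid, leave the board lying in the case, and leave the tools and other things on the bench where they are.

Things in the scene. Friction and masses are not known exactly. Their poses are not given: they have to be found in the camera images.
- case: Blue open-topped transport case, fixed to the bench, 270 (its x) x 170 (its y) x 60 mm high, walls 5 mm; origin at the centre of its underside, z up. At yaw 0 its x points away from the robot and y to the robot's left. The lid is hinged along the rim of its +y long side, the flap inside its -y long side. Grey foam bed 13 mm above the bench inside.
- lid_hinge (a point): Middle of the lid's hinge line, which runs along the case's x: 89 mm to the case's +y, 60 mm above the bench (rim height). Fixed to the case.
- lid (a joint): Angle of the blue lid: 0 shut, 1.57 upright, up to 2.0 leaning back outwards (case +y). Starts near 1.6 to 1.85. The lid is a shallow tray 270 x 170 mm and 18 mm thick: shut, it lies from 4 to 174 mm from the hinge line towards the case's -y, its outer face 18 mm above the hinge line; a 10 mm finger lip stands out at the middle of its free edge. Stiff hinge (0.28 N m friction, lid 0.25 kg): the lid stays at whatever angle it is left and must be pushed all the way down.
- lid_edge (a point): Middle of the lid's free edge, on its outer face; moves with the lid.
- flap_hinge (a point): Middle of the flap's hinge line, which runs along the case's x: 77 mm to the case's -y, 46 mm above the bench (14 mm under the rim). Fixed to the case.
- flap (a joint): Angle of the yellow hold-down flap: 0 folded down level over the board, 1.57 upright, at most 1.75. Starts near 1.35 to 1.7. The flap is a plate 110 mm long (case x), reaching 95 mm from its hinge line, 4 mm thick about it, with a black rubber pad on its inner (under) side; folded down it points to the case's +y. Stiff hinge (0.06 N m friction): stays where it is left, must be pushed all the way down.
- flap_edge (a point): Middle of the flap's free edge, on the face that is uppermost when it is folded down; moves with the flap.
- board: Green circuit board, 230 x 105 x 12 mm, lying loose on the foam bed in the case, its long side along the case's x; origin at the centre of its underside, about 10 mm above the bench.
- driver_y: Screwdriver with orange handle, 173 x 18 x 18 mm, lying loose on the bench to the left; leave alone. Keep the arm clear of the white bench-frame post, 40 mm square and over 1 m tall, at the near left corner of the bench (x 0.34, y 0.37 m), and of the beam that runs back from it along y 0.33 m, 0.54 m above the bench.
- solder: Spool with green flanges, 58 mm across and 36 mm high, loose on the bench to the left; leave alone.
- driver: Screwdriver with green handle, 153 x 18 x 18 mm, lying loose on the bench's near right corner; leave alone.

How it is judged:
By the outcome, as a careful person would: the job done as asked, in the order asked, and still so for the second after the job is handed in, with the robot touching nothing.
It also fails if it takes over 53 s, if anything falls off the work surface, if the arm or the gripper's body presses on something with over 40 N, if the wrist force passes 120 N, or if a joint passes its speed limit or range.

### The arm

A 6-joint arm with a two-finger parallel gripper is mounted at the origin on a cart in front of the work surface, level with it; the furniture and walls round the work are solid. World frame = base frame: x ahead of the robot, y to its left, z up, the work surface at z = 0. Lengths are in mm, angles in rad, forces in N, time in s.
With the tool pointing down it reaches from about 275 to 1000 mm from the base axis. Payload 8.4 kg.
Tool frame: the origin (TCP) lies on the front face of the gripper's body, between the roots of the fingers; the fingertips stand 73 mm ahead of it and the grasp point (between the pads) lies 54 mm ahead of it; z points along the fingers, y is the direction in which the jaws open and shut (so a half turn about z gives the same grasp; the last joint's range is limited). The gripper opens to 85 mm and grips with 20 to 120 N. Pads are 22 mm wide; open, the fingers measure 114 mm over their backs; the gripper's body (76 mm by 85 mm) begins 54 mm behind the grasp point. The pads swing forward as they close: fully open they stand 13 mm farther back than shut.
Start: joints at [-1.124, 0.353, 1.633, -0, 1.155, -0.002], TCP at [271.177, -563.109, 303.881] pointing down, gripper open.
Joint ranges: [-2.63, 2.63], [-0.92, 2.1], [0.06, 2.66], [-1.3, 4.44], [0, 2.69], [-3.02, 3.02]. Speed limits (rad/s): [2.22, 2.22, 2.79, 3.14, 3.14, 3.14].

### API

Orientations are given as a unit quaternion [w, x, y, z].
In Python, from bench import ctrl, vision gives the robot as it stands.
- The arm moves only by the shell command python3 -m creep 'ROWS' [OPENING]. ROWS is JSON, a list of rows, each a list of 2 entries, a list of its own where there are three numbers: the shift along the tool's x, y, z in m, then the turn, a rotation vector about the tool's x, y, z in degrees. In form: [[[dx, dy, dz], [ax, ay, az]], ...]. A call has exactly 5 rows; each row is the pose to reach, as a shift and turn from the pose measured when the call began, along the tool's axes at that moment; what a row does not reach only later rows make up. A row lasts 1/10 s, in which the tool goes at most 50 mm and 8.59 degrees, less where a joint would pass 70% of its speed; a pose out of reach is approached as far as the arm can. A call with a gripper value outside its range is refused whole. OPENING is the closure, from 0 (fully open) to 1 (shut), set as the call begins (- or left out, the last holds). The fingers move at their own pace and stop on an object; the grip force is fixed at half the most. Time passes only in rows, so rows that repeat a pose let the fingers close, or fill a call up. It gives the time, the measured TCP pose, the force and the opening at its end, in the units of the state.
- ctrl.observe(): the state, without advancing time (a new reading comes with each control period).
- vision.snapshot(name): name is "scene" or "top" or "wrist"; returns the picture (384x512x3 uint8, red, green, blue); there is no depth.
- vision.camera_params(name): a dict with "fx", "fy", "cx", "cy" (pixels), "dist_coeffs" ([k1, k2, p1, p2, k3] as OpenCV has them; the pictures are not rectified), "R" (3x3) and "t" (3): a world point X has camera coordinates R X + t. Camera axes: x right, y down, z forward; pixel columns grow to the right and rows downward; lengths in mm; the calibration is good to about 2 mm. A picture is of the moment at which its call begins: read the wrist's pose just before it. camera_params takes no time and is no camera call; for the wrist camera it gives the pose at the moment of the call.
- ctrl.sign_off(): hands the job in, once; it reports no verdict.
The state is a dict: "time": time; "q": joint angles; "qd": joint speeds; "joint_torque": joint torques, N m; "tool_pos": TCP position; "ee_rot": TCP orientation; "wrist_force": force on the tool from outside, world axes, zero at the start; "wrist_torque": the same for the moment, N m; "width": finger opening in mm.
Only numpy, scipy, OpenCV 4.12 (cv2) and the standard library are available. Lean on these libraries where they do the work, as an engineer would, in place of code of your own. Each camera call takes 0.05 s, during which the arm holds its last target.

## Working session

There is one attempt and no reset: what is moved stays moved. The work goes in short steps, Python scripts to look and compute and a shell command to move; the robot and the scene stay as the last step left them, time stands still between calls to the robot, and variables do not carry over. Pictures are saved under pics/ and viewed, and the job is handed in when it is done.

```bash
ls; mkdir -p pics; python3 - <<'E'
from bench import ctrl, vision
import cv2
print(ctrl.observe())
for n in("scene","top"):
    cv2.imwrite(f"pics/{n}0.png",cv2.cvtColor(vision.snapshot(n),cv2.COLOR_RGB2BGR)); p=vision.camera_params(n);print(n,p)
E
```

```text
pics
{'time': 0.0, 'q': array([-1.12439542e+00,  3.53672739e-01,  1.63412465e+00, -1.93034774e-05,
        1.15516221e+00, -2.42183144e-03]), 'qd': array([-4.87168335e-04, -5.82173671e-04, -2.92430622e-04, -1.84254347e-03,
       -8.40492079e-05,  4.32612010e-04]), 'joint_torque': array([-3.91579979e-04, -6.05250192e+01, -3.42054820e+01, -6.66104347e-05,
        9.50532267e-03, -8.58597332e-06]), 'tool_pos': array([ 271.01876114, -562.78243457,  303.15029633]), 'ee_rot': array([-6.64758906e-04,  9.74924169e-01,  2.22536285e-01, -1.59091710e-04]), 'wrist_force': array([-0.29023031, -0.38506823, -0.2469064 ]), 'wrist_torque': array([0.09228087, 0.00799056, 0.00842611]), 'width': 85.50192673418185}
scene {'fx': 440.2161187566513, 'fy': 440.2161187566513, 'cx': 261.5444402810082, 'cy': 189.4719982347149, 'dist_coeffs': array([-0.10458414,  0.        ,  0.        ,  0.        ,  0.        ]), 'R': array([[-0.19815901, -0.98016506,  0.00307477],
       [-0.43896988,  0.08594044, -0.89438229],
       [ 0.87637803, -0.17857964, -0.44729282]]), 't': array([114.83528516, 275.01410058, 875.37462438])}
top {'fx': 349.4029497147696, 'fy': 349.4029497147696, 'cx': 260.19175125147956, 'cy': 188.22136928130914, 'dist_coeffs': array([0.02421014, 0.        , 0.        , 0.        , 0.        ]), 'R': array([[-0.01194878, -0.99936427, -0.03358987],
       [-0.98519873,  0.01751077, -0.17051933],
       [ 0.17099911,  0.0310552 , -0.98478164]]), 't': array([  22.026119  ,  531.08272361, 1054.16314205])}
```

View pics/scene0.png

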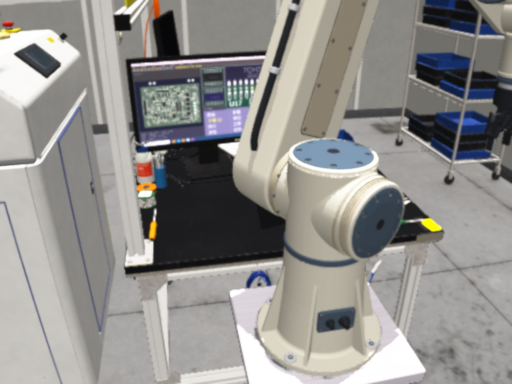

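View pics/top0.png

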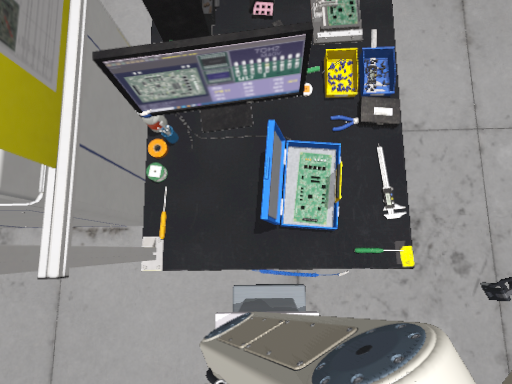

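The scene view is blocked by the arm. In the top view the case is at about (300,185), with the lid along u≈270 and the yellow flap upright at (340,180). I'll zoom in on that area.

```bash
python3 - <<'E'
import cv2
im=cv2.imread("pics/top0.png")
c=im[110:240,245:360]
cv2.imwrite("pics/crop0.png",cv2.resize(c,None,fx=4.6,fy=4.6,interpolation=cv2.INTER_CUBIC))
E
cat > h.py <<'E'
import numpy as np,cv2
from bench import ctrl,vision
def ray(name,uv,p=None):
    p=p or vision.camera_params(name)
    K=np.array([[p['fx'],0,p['cx']],[0,p['fy'],p['cy']],[0,0,1]])
    n=cv2.undistortPoints(np.array([[uv]],float),K,p['dist_coeffs'])[0,0]
    R=np.array(p['R']);t=np.array(p['t'])
    return -R.T@t, R.T@np.array([n[0],n[1],1])
def onz(name,uv,z,p=None):
    o,d=ray(name,uv,p); return o+d*(z-o[2])/d[2]
def proj(name,X,p=None):
    p=p or vision.camera_params(name)
    K=np.array([[p['fx'],0,p['cx']],[0,p['fy'],p['cy']],[0,0,1]])
    return cv2.projectPoints(np.array(X,float).reshape(-1,1,3),cv2.Rodrigues(np.array(p['R']))[0],np.array(p['t'],float),K,p['dist_coeffs'])[0].reshape(-1,2)
def snap(n,f):
    im=vision.snapshot(n); cv2.imwrite(f,cv2.cvtColor(im,cv2.COLOR_RGB2BGR)); return im
E
```

```text
(no output)
```

View pics/crop0.png

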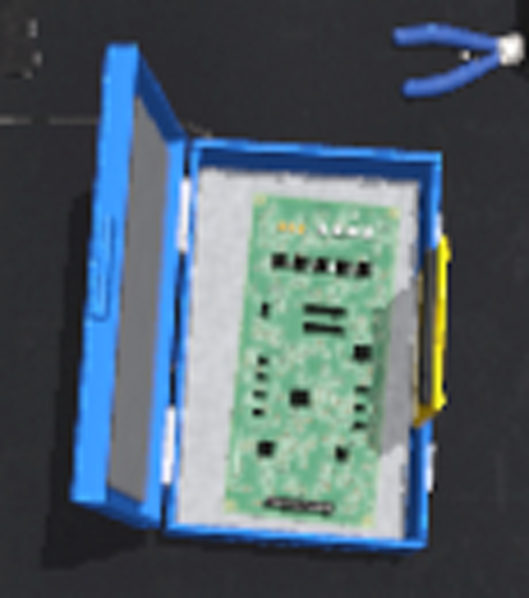

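```bash
python3 - <<'E'
from h import *
f=lambda x,y:(245+(x+.5)/4.6-.5,110+(y+.5)/4.6-.5)
P=[onz("top",f(*q),60) for q in[(193,142),(440,153),(425,547),(167,530)]]
for a in P: print(a.round(1))
P=np.array(P)[:,:2]; c=P.mean(0); print(c)
d1=P[0]-P[3];d2=P[1]-P[2];print(np.linalg.norm(d1),np.linalg.norm(d2),np.degrees(np.arctan2(*(d1)[::-1])),np.degrees(np.arctan2(*d2[::-1])))
w1=P[0]-P[1];w2=P[3]-P[2];print(np.linalg.norm(w1),np.linalg.norm(w2),np.degrees(np.arctan2(-w1[0],w1[1])),np.degrees(np.arctan2(-w2[0],w2[1])))
yaw=np.mean([np.arctan2(d1[1],d1[0]),np.arctan2(d2[1],d2[0]),np.arctan2(-w1[0],w1[1]),np.arctan2(-w2[0],w2[1])]);print(yaw)
ex=np.array([np.cos(yaw),np.sin(yaw),0]);ey=np.array([-ex[1],ex[0],0]);C=np.r_[c,0]
# predicted lid/flap edges
for a in(1.6,1.7,1.8,1.9):
  # lid free edge outer face: dist 174 along lid dir, 18 on outer normal
  u=-ey*np.cos(a)+np.array([0,0,1])*np.sin(a); n=ey*np.sin(a)+np.array([0,0,1])*np.cos(a)
  H=C+89*ey+[0,0,60]
  print('lid',a,[((np.array(proj("top",H+174*u+o*n+s*135*ex)[0])+.5-[245,110])*4.6).round() for o in(0,18) for s in(1,-1)])
for a in(1.3,1.4,1.5,1.6,1.7):
  u=ey*np.cos(a)+np.array([0,0,1])*np.sin(a); n=-ey*np.sin(a)+np.array([0,0,1])*np.cos(a)
  H=C-77*ey+[0,0,46]
  print('flap',a,[((np.array(proj("top",H+95*u+o*n+s*55*ex)[0])+.5-[245,110])*4.6).round() for o in(-2,2) for s in(1,-1)])
E
```

```text
[681.2 -71.9  60. ]
[ 669.4 -240.3   60. ]
[ 401.3 -216.9   60. ]
[414.7 -48.1  60. ]
[ 541.61394894 -144.28337669]
267.55840202948326 269.1107872021935 -5.098241476489145 -4.976621980972137
168.82445667082004 169.3733236919734 -4.010201024065697 -4.538720530174588
-0.08126159190944075
lid 1.6 [array([188.,  48.]), array([160., 510.]), array([157.,  46.]), array([128., 507.])]
lid 1.7 [array([158.,  47.]), array([129., 508.]), array([128.,  47.]), array([ 97., 506.])]
lid 1.8 [array([129.,  47.]), array([ 98., 506.]), array([99., 48.]), array([ 67., 505.])]
lid 1.9 [array([100.,  49.]), array([ 69., 505.]), array([72., 51.]), array([ 39., 504.])]
flap 1.3 [array([403., 236.]), array([397., 409.]), array([409., 236.]), array([403., 409.])]
flap 1.4 [array([418., 236.]), array([412., 409.]), array([425., 236.]), array([419., 409.])]
flap 1.5 [array([434., 236.]), array([428., 410.]), array([440., 237.]), array([435., 410.])]
flap 1.6 [array([449., 237.]), array([444., 411.]), array([456., 238.]), array([450., 411.])]
flap 1.7 [array([464., 238.]), array([459., 412.]), array([471., 239.]), array([465., 412.])]
```

```bash
python3 -m creep '[[[0.027,-0.012,0],[0,0,3]],[[0.069,-0.03,0],[0,0,9]],[[0.115,-0.05,0],[0,0,16]],[[0.16,-0.07,0],[0,0,23]],[[0.206,-0.09,0],[0,0,30.4]]]' 1; python3 - <<'E'
from h import *
p=vision.camera_params("wrist"); s=ctrl.observe(); snap("wrist","pics/w1.png"); 
print(s['tool_pos'],s['ee_rot'],s['width'],s['time'],{k:np.array(v).tolist() for k,v in p.items()})
E
```

```text
time: 0.6
tool_pos: [418.2, -390.8, 303.1]
ee_rot: [-0.001, 0.999, -0.044, -0.0]
wrist_force: [0.4, -0.3, -0.5]
width: 12.3
[ 418.19097224 -390.81747766  303.1094999 ] [-7.00134908e-04  9.99045031e-01 -4.36845410e-02 -4.43463382e-04] 12.332150300906303 0.6 {'fx': 268.60426461585837, 'fy': 268.60426461585837, 'cx': 257.87006716058687, 'cy': 193.2322654514553, 'dist_coeffs': [-0.015059704811136712, 0.0, 0.0, 0.0, 0.0], 'R': [[-0.08821550405032687, -0.9961009733219621, -0.0009358376935691362], [-0.9566402914735683, 0.0844589408978469, 0.27875803133144367], [-0.27759210647011356, 0.025486040285928047, -0.9603609134986865]], 't': [-352.6602903327877, 397.99803532256993, 503.24583070974995]}
```

View pics/w1.png

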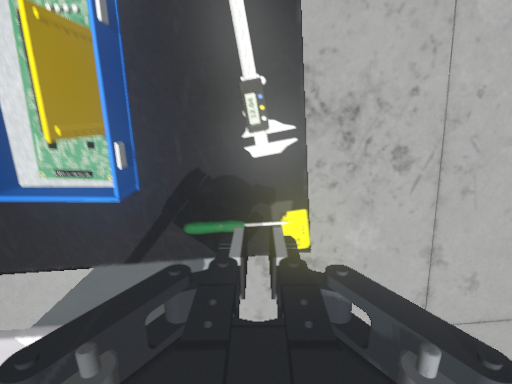

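The wrist view shows the case's near-right rim corner at about (137,189). The flap's free edge runs from (20,0) to (45,143), and the base of its near side is at about (105,133). I'll compare these with the top-view estimate.

```bash
python3 - <<'E'
from h import *
p=vision.camera_params("wrist")
print(onz("wrist",(137,190),60,p))
yaw=-.0813;C=np.array([541.6,-144.3,0])
ex=np.array([np.cos(yaw),np.sin(yaw),0]);ey=np.array([-ex[1],ex[0],0])
print("corner",proj("wrist",C-135*ex-85*ey+[0,0,60],p))
def tri(a,b):
    (o1,d1),(o2,d2)=a,b
    A=np.c_[d1,-d2]; s=np.linalg.lstsq(A,o2-o1,rcond=None)[0]
    return (o1+d1*s[0]+o2+d2*s[1])/2, np.linalg.norm(o1+d1*s[0]-o2-d2*s[1])
f=lambda x,y:(245+(x+.5)/4.6-.5,110+(y+.5)/4.6-.5)
print("rim",tri(ray("wrist",(137,190),p),ray("top",f(425,547))))
print("flaptip near",tri(ray("wrist",(46,143),p),ray("top",f(433,410))))
for a in(1.4,1.5,1.55,1.6,1.65):
  u=ey*np.cos(a)+np.array([0,0,1])*np.sin(a); H=C-77*ey+[0,0,46]
  print(a,proj("wrist",[H+95*u+s*55*ex for s in(1,-1)]+[H-55*ex],p).round().tolist())
E
```

```text
[ 422.40291788 -238.1377856    60.        ]
corner [[125.21753576 208.81837714]]
rim (array([ 408.5939751 , -221.60722478,   22.59556042]), np.float64(11.478481079363744))
flaptip near (array([ 485.30565482, -210.42857186,  141.2047735 ]), np.float64(9.361061417140428))
1.4 [[8.0, 10.0], [41.0, 153.0], [114.0, 142.0]]
1.5 [[18.0, 9.0], [50.0, 153.0], [114.0, 142.0]]
1.55 [[24.0, 9.0], [55.0, 153.0], [114.0, 142.0]]
1.6 [[30.0, 8.0], [61.0, 153.0], [114.0, 142.0]]
1.65 [[36.0, 8.0], [66.0, 153.0], [114.0, 142.0]]
```

```bash
python3 - <<'E'
import cv2
im=cv2.imread("pics/w1.png")
cv2.imwrite("pics/w1c.png",cv2.resize(im[0:220,0:150],None,fx=2.7*1,fy=2.7,interpolation=cv2.INTER_CUBIC))
E
```

```text
(no output)
```

View pics/w1c.png

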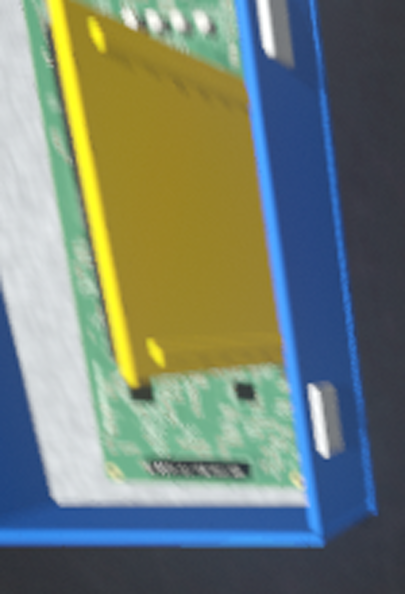

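```bash
python3 - <<'E'
from h import *
p=vision.camera_params("wrist"); s=ctrl.observe(); snap("wrist","pics/w2.png"); print(s['tool_pos'],np.abs(s['qd']).max(), p['t'])
im=cv2.imread("pics/w2.png")
cv2.imwrite("pics/w2c.png",cv2.resize(im[0:220,0:150],None,fx=2.7*1,fy=2.7,interpolation=cv2.INTER_CUBIC))
E
```

```text
[ 422.2280424  -385.84324681  303.09028637] 0.45456795859575155 [-340.53312953  406.10944372  505.85888254]
```

View pics/w2c.png

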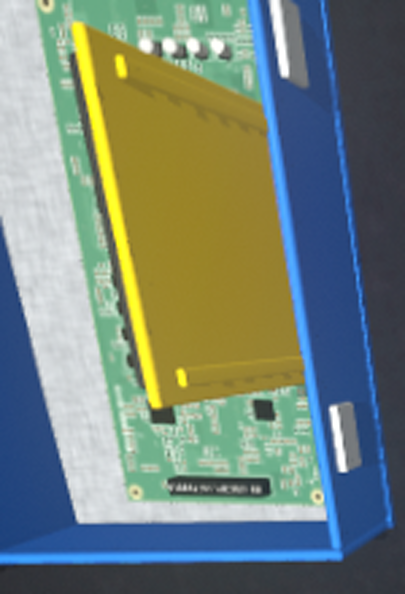

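```bash
python3 -m creep '[[[0,0,0],[0,0,0]],[[0,0,0],[0,0,0]],[[0,0,0],[0,0,0]],[[0,0,0],[0,0,0]],[[0,0,0],[0,0,0]]]'; python3 - <<'E'
from h import *
p=vision.camera_params("wrist"); s=ctrl.observe(); snap("wrist","pics/w3.png"); print(s['time'],s['tool_pos'],s['ee_rot'],np.abs(s['qd']).max(), p['t'])
im=cv2.imread("pics/w3.png")
cv2.imwrite("pics/w3c.png",cv2.resize(im[0:220,0:150],None,fx=2.7*1,fy=2.7,interpolation=cv2.INTER_CUBIC))
yaw=-.0813;C=np.array([541.6,-144.3,0])
ex=np.array([np.cos(yaw),np.sin(yaw),0]);ey=np.array([-ex[1],ex[0],0])
g=lambda x:((np.array(x)+.5)*2.7).round().tolist()
print("corner",g(proj("wrist",[C-135*ex-85*ey+[0,0,60],C-135*ex-85*ey],p)))
for a in(1.4,1.5,1.55,1.6,1.65):
  u=ey*np.cos(a)+np.array([0,0,1])*np.sin(a); n=np.cross(ex,u); H=C-77*ey+[0,0,46]
  print(a,g(proj("wrist",[H+95*u+s*55*ex+2*n for s in(1,-1)],p)))
E
```

```text
time: 1.2
tool_pos: [419.9, -389.0, 303.0]
ee_rot: [-0.001, 0.999, -0.042, -0.0]
wrist_force: [0.0, 0.2, 0.3]
width: 0.2
1.2 [ 419.85750909 -389.01286256  303.04779122] [-1.47595224e-03  9.99096159e-01 -4.24815567e-02 -6.29470271e-05] 0.005634135168309708 [-351.28045311  398.75096533  503.6727281 ]
corner [[328.0, 555.0], [383.0, 519.0]]
1.4 [[17.0, 7.0], [102.0, 399.0]]
1.5 [[47.0, 4.0], [129.0, 399.0]]
1.55 [[63.0, 4.0], [143.0, 399.0]]
1.6 [[80.0, 4.0], [158.0, 399.0]]
1.65 [[97.0, 4.0], [173.0, 399.0]]
```

View pics/w3c.png

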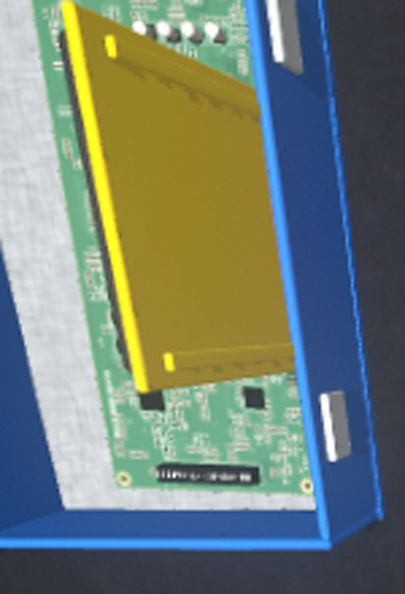

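The settled wrist view agrees with the top estimate to about 3 mm: rim corner (121,202), flap angle about 1.55. Next I move to just outside the flap.

```bash
python3 -m creep '[[[0.015,-0.021,0.015],[0,0,0]],[[0.038,-0.053,0.04],[0,0,0]],[[0.064,-0.088,0.066],[0,0,0]],[[0.088,-0.122,0.092],[0,0,0]],[[0.101,-0.139,0.104],[0,0,0]]]'; python3 -m creep '[[[0,-0.003,0],[0,0,0]],[[0,-0.006,0],[0,0,0]],[[0,-0.009,0],[0,0,0]],[[0,-0.012,0],[0,0,0]],[[0,-0.015,0],[0,0,0]]]'
```

```text
time: 1.75
tool_pos: [532.9, -256.2, 197.2]
ee_rot: [-0.002, 0.999, -0.042, -0.001]
wrist_force: [-1.0, -0.2, 0.2]
width: 0.2
time: 2.25
tool_pos: [534.0, -242.0, 198.0]
ee_rot: [-0.002, 0.999, -0.043, -0.001]
wrist_force: [-0.4, -0.1, -0.1]
width: -0.2
```

```bash
cat > st.py <<'E'
from h import *
s=ctrl.observe(); C=np.array([541.6,-144.3]);yaw=-.0813
c,sn=np.cos(yaw),np.sin(yaw); d=s['tool_pos'][:2]-C
w,x,y,z=s['ee_rot']
print('t',round(s['time'],2),'case x,y,z(TCP)',round(d[0]*c+d[1]*sn,1),round(-d[0]*sn+d[1]*c,1),s['tool_pos'][2].round(1),'rot',s['ee_rot'].round(3),'F',s['wrist_force'].round(1),'q',s['q'].round(2))
E
python3 st.py
```

```text
t 2.25 case x,y,z(TCP) 0.3 -98.0 198.0 rot [-0.002  0.999 -0.043 -0.001] F [-0.4 -0.1 -0.1] q [-0.43  0.41  1.81  0.    0.92  1.22]
```

```bash
python3 -m creep '[[[0,-0.01,0],[0,0,0]],[[0,-0.022,0.001],[0,0,0]],[[0,-0.034,0.004],[0,0,0]],[[0,-0.045,0.009],[0,0,0]],[[0,-0.055,0.015],[0,0,0]]]';python3 st.py; python3 - <<'E'
from h import *
im=snap("top","pics/t1.png"); a=cv2.imread("pics/t1.png")
cv2.imwrite("pics/t1c.png",cv2.resize(a[90:260,225:380],None,fx=3.5,fy=3.5,interpolation=cv2.INTER_CUBIC))
E
```

```text
time: 2.75
tool_pos: [538.9, -185.8, 183.0]
ee_rot: [-0.002, 0.999, -0.042, -0.0]
wrist_force: [1.2, -0.7, 0.5]
width: -0.0
t 2.75 case x,y,z(TCP) 0.6 -41.6 183.0 rot [-0.002  0.999 -0.042 -0.   ] F [ 1.2 -0.7  0.5] q [-0.34  0.41  1.85  0.    0.88  1.32]
```

View pics/t1c.png

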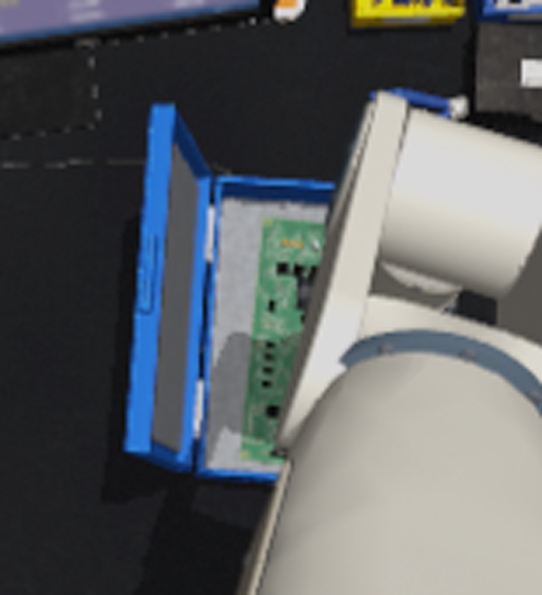

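The top view is blocked by the arm, but it shows the lid still where it was. I'll use the wrist camera.

```bash
python3 -c "
from h import *
snap('wrist','pics/w4.png')"
```

```text
(no output)
```

View pics/w4.png

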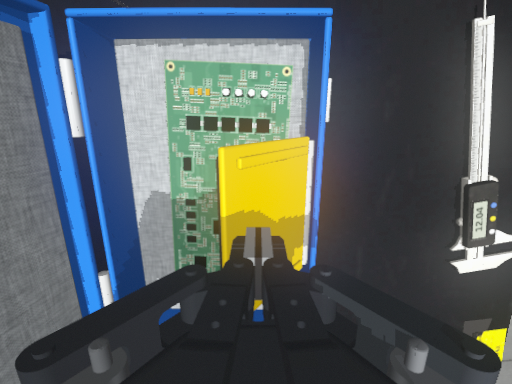

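The flap is tilting as planned, with its free edge at u≈220 and the fingers centred on it. I'll keep following the arc.

```bash
python3 -m creep '[[[0,-0.008,0.008],[0,0,0]],[[0,-0.015,0.017],[0,0,0]],[[0,-0.021,0.027],[0,0,0]],[[0,-0.026,0.038],[0,0,0]],[[0,-0.029,0.048],[0,0,0]]]';python3 st.py;  python3 -c "
from h import *
snap('wrist','pics/w5.png')"
```

```text
time: 3.35
tool_pos: [540.3, -155.7, 133.0]
ee_rot: [-0.002, 0.999, -0.042, -0.002]
wrist_force: [0.2, -0.5, 1.1]
width: -0.0
t 3.35 case x,y,z(TCP) -0.4 -11.5 133.0 rot [-0.002  0.999 -0.042 -0.002] F [ 0.2 -0.5  1.1] q [-0.29  0.48  1.89  0.01  0.78  1.37]
```

View pics/w5.png

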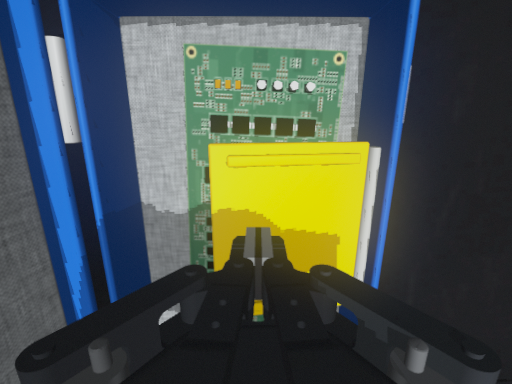

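```bash
python3 -m creep '[[[0,0,0.002],[0,0,0]],[[0,0,0.004],[0,0,0]],[[0,0,0.006],[0,0,0]],[[0,0,0.008],[0,0,0]],[[0,0,0.009],[0,0,0]]]';python3 st.py;python3 -m creep '[[[0,0,0.001],[0,0,0]],[[0,0,0.002],[0,0,0]],[[0,0,0.003],[0,0,0]],[[0,0,0.003],[0,0,0]],[[0,0,0.003],[0,0,0]]]';python3 st.py
```

```text
time: 3.9
tool_pos: [539.6, -155.4, 122.7]
ee_rot: [-0.003, 0.999, -0.042, -0.003]
wrist_force: [0.8, -0.3, 0.7]
width: 0.2
t 3.9 case x,y,z(TCP) -1.1 -11.2 122.7 rot [-0.003  0.999 -0.042 -0.003] F [ 0.8 -0.3  0.7] q [-0.29  0.49  1.9   0.01  0.76  1.37]
time: 4.4
tool_pos: [539.7, -155.5, 120.5]
ee_rot: [-0.003, 0.999, -0.042, -0.002]
wrist_force: [-3.3, 0.2, 10.1]
width: 0.0
t 4.4 case x,y,z(TCP) -0.9 -11.3 120.5 rot [-0.003  0.999 -0.042 -0.002] F [-3.3  0.2 10.1] q [-0.29  0.5   1.9   0.01  0.75  1.37]
```

```bash
python3 -m creep '[[[0,0,0.001],[0,0,0]],[[0,0,0.002],[0,0,0]],[[0,0,0.002],[0,0,0]],[[0,0,0.002],[0,0,0]],[[0,0,0.002],[0,0,0]]]';python3 st.py;python3 -m creep '[[[0,0,-0.008],[0,0,0]],[[0,0,-0.02],[0,0,0]],[[0,0,-0.04],[0,0,0]],[[0,0,-0.07],[0,0,0]],[[0,0,-0.09],[0,0,0]]]'; python3 -c "
from h import *
snap('wrist','pics/w6.png')"
```

```text
time: 4.9
tool_pos: [539.8, -155.5, 120.3]
ee_rot: [-0.003, 0.999, -0.042, -0.002]
wrist_force: [-6.6, 2.0, 22.6]
width: -0.2
t 4.9 case x,y,z(TCP) -0.9 -11.3 120.3 rot [-0.003  0.999 -0.042 -0.002] F [-6.6  2.  22.6] q [-0.29  0.5   1.9   0.01  0.75  1.37]
time: 5.4
tool_pos: [540.7, -156.1, 212.4]
ee_rot: [-0.002, 0.999, -0.042, -0.001]
wrist_force: [-0.1, -1.0, 1.1]
width: 0.2
```

View pics/w6.png

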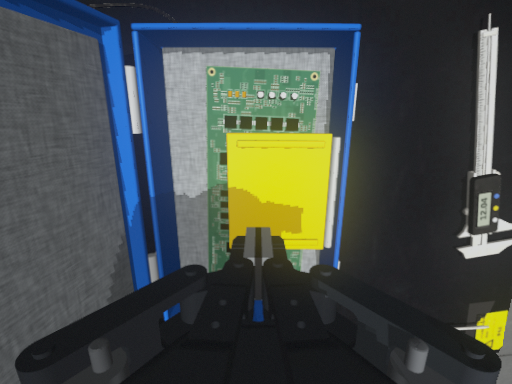

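The flap now lies level and seated: 22 N with no further travel, and TCP z at 120.3. The board is still under it. Next I go up and over the lid.

```bash
python3 -m creep '[[[0,0,-0.04],[0,0,0]],[[0,0,-0.085],[0,0,0]],[[0,0,-0.12],[0,0,0]],[[0,-0.02,-0.142],[0,0,0]],[[0,-0.05,-0.145],[0,0,0]]]'; python3 st.py; python3 -m creep '[[[0,-0.035,0],[0,0,0]],[[0,-0.075,0],[0,0,0]],[[0,-0.115,0],[0,0,0]],[[0,-0.14,0],[0,0,0]],[[0,-0.15,0],[0,0,0]]]';python3 st.py; python3 -c "
from h import *
snap('wrist','pics/w7.png')"
```

```text
time: 5.95
tool_pos: [547.1, -108.0, 364.3]
ee_rot: [-0.001, 0.999, -0.043, 0.003]
wrist_force: [0.4, 0.8, -0.2]
width: -0.1
t 5.95 case x,y,z(TCP) 2.5 36.6 364.3 rot [-0.001  0.999 -0.043  0.003] F [ 0.4  0.8 -0.2] q [-0.2   0.19  1.71  0.    1.23  1.46]
time: 6.45
tool_pos: [559.9, 43.7, 364.9]
ee_rot: [-0.001, 0.999, -0.042, 0.004]
wrist_force: [0.1, -0.1, 0.4]
width: 0.0
t 6.45 case x,y,z(TCP) 2.9 188.8 364.9 rot [-0.001  0.999 -0.042  0.004] F [ 0.1 -0.1  0.4] q [0.07 0.2  1.71 0.   1.23 1.73]
```

View pics/w7.png

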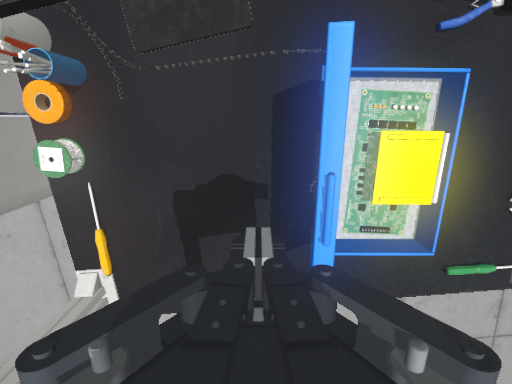

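Wrist view from behind the lid: the flap is flat over the board at (410,168), the lid's free edge runs from (330,22) to (313,265), and the lip is at (330,210). I'll check the lid angle from this view.

```bash
python3 - <<'E'
from h import *
p=vision.camera_params("wrist")
yaw=-.0813;C=np.array([541.6,-144.3,0])
ex=np.array([np.cos(yaw),np.sin(yaw),0]);ey=np.array([-ex[1],ex[0],0])
for a in(1.65,1.7,1.75,1.8):
  u=-ey*np.cos(a)+np.array([0,0,1])*np.sin(a); n=ey*np.sin(a)+np.array([0,0,1])*np.cos(a)
  H=C+89*ey+[0,0,60]
  print('lid',a,[proj("wrist",H+174*u+o*n+s*135*ex,p)[0].round().tolist() for o in(0,18) for s in(1,-1)])
E
```

```text
lid 1.65 [[387.0, 22.0], [350.0, 350.0], [359.0, 23.0], [331.0, 349.0]]
lid 1.7 [[373.0, 23.0], [341.0, 349.0], [346.0, 24.0], [321.0, 347.0]]
lid 1.75 [[360.0, 23.0], [331.0, 348.0], [332.0, 25.0], [312.0, 345.0]]
lid 1.8 [[346.0, 24.0], [322.0, 346.0], [319.0, 26.0], [303.0, 343.0]]
```

```bash
python3 -m creep '[[[0,0,0.015],[0,0,0]],[[0,0,0.04],[0,0,0]],[[0,0,0.065],[0,0,0]],[[0,0,0.083],[0,0,0]],[[0,0.002,0.092],[0,0,0]]]'; python3 -m creep '[[[0,0.004,0],[0,0,0]],[[0,0.008,0],[0,0,0]],[[0,0.012,0],[0,0,0]],[[0,0.016,0],[0,0,0]],[[0,0.019,0],[0,0,0]]]';python3 st.py; python3 -c "
from h import *
snap('wrist','pics/w8.png')"
```

```text
time: 7.0
tool_pos: [559.7, 40.9, 271.2]
ee_rot: [-0.001, 0.999, -0.042, 0.002]
wrist_force: [0.4, 0.4, 0.4]
width: -0.1
time: 7.5
tool_pos: [558.3, 21.5, 271.8]
ee_rot: [-0.001, 0.999, -0.042, 0.003]
wrist_force: [-0.1, -0.3, 0.8]
width: -0.1
t 7.5 case x,y,z(TCP) 3.2 166.6 271.8 rot [-0.001  0.999 -0.042  0.003] F [-0.1 -0.3  0.8] q [0.03 0.28 1.81 0.   1.04 1.69]
```

View pics/w8.png

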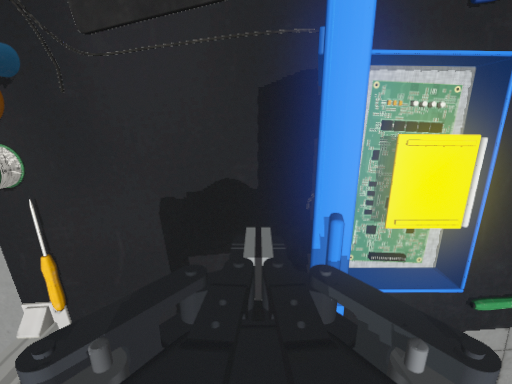

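Fingers are behind the lid's outer face at the lip, with about 10 mm of gap. I start pushing slowly.

```bash
python3 -m creep '[[[0,0.004,0],[0,0,0]],[[0,0.007,0],[0,0,0]],[[0,0.011,0],[0,0,0]],[[0,0.014,0],[0,0,0]],[[0,0.017,0],[0,0,0]]]';python3 st.py; python3 -m creep '[[[0,0.003,0],[0,0,0]],[[0,0.006,0],[0,0,0]],[[0,0.01,0],[0,0,0]],[[0,0.013,0],[0,0,0]],[[0,0.017,0],[0,0,0]]]';python3 st.py; 
```

```text
time: 8.05
tool_pos: [556.9, 4.4, 271.8]
ee_rot: [-0.002, 0.999, -0.042, 0.003]
wrist_force: [0.3, 2.8, 2.1]
width: 0.2
t 8.05 case x,y,z(TCP) 3.2 149.5 271.8 rot [-0.002  0.999 -0.042  0.003] F [0.3 2.8 2.1] q [0.   0.28 1.82 0.   1.04 1.66]
time: 8.55
tool_pos: [556.1, -12.2, 273.7]
ee_rot: [-0.002, 0.999, -0.042, 0.004]
wrist_force: [-5.2, 6.1, 19.7]
width: 0.2
t 8.55 case x,y,z(TCP) 3.8 132.8 273.7 rot [-0.002  0.999 -0.042  0.004] F [-5.2  6.1 19.7] q [-0.03  0.28  1.82  0.    1.04  1.63]
```

Fz of 20 N upward is unexpected, so I stop and look.

```bash
python3 -c "
from h import *
snap('wrist','pics/w9.png');snap('scene','pics/s9.png')
print(ctrl.observe()['wrist_force'],ctrl.observe()['wrist_torque'])"
```

```text
[-4.76092231  2.62527798 18.11410484] [ 0.06561134  0.65272324 -0.0712663 ]
```

View pics/w9.png

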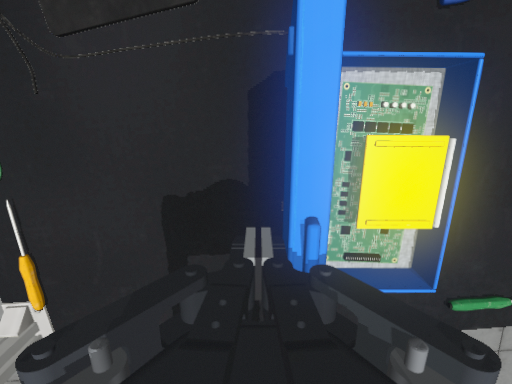

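View pics/s9.png

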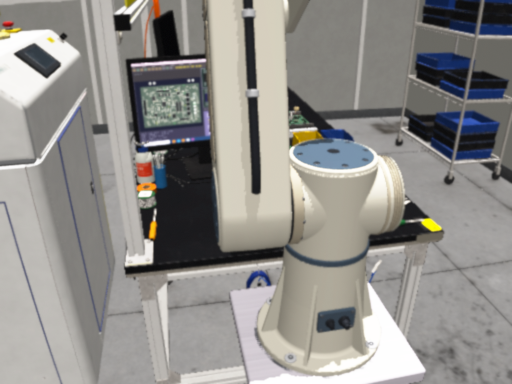

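The closed finger linkage, at about (325,270), is bearing on the lid's lip. I'll raise the tool so only the fingertips make contact.

```bash
python3 -m creep '[[[0,-0.002,-0.003],[0,0,0]],[[0,-0.003,-0.007],[0,0,0]],[[0,-0.003,-0.012],[0,0,0]],[[0,-0.003,-0.016],[0,0,0]],[[0,-0.003,-0.017],[0,0,0]]]';python3 st.py; python3 -c "
from h import *
snap('wrist','pics/w10.png')"
```

```text
time: 9.15
tool_pos: [556.4, -9.8, 291.2]
ee_rot: [-0.002, 0.999, -0.042, 0.004]
wrist_force: [-0.3, -0.9, 0.2]
width: 0.2
t 9.15 case x,y,z(TCP) 3.8 135.2 291.2 rot [-0.002  0.999 -0.042  0.004] F [-0.3 -0.9  0.2] q [-0.02  0.26  1.8   0.    1.08  1.63]
```

View pics/w10.png

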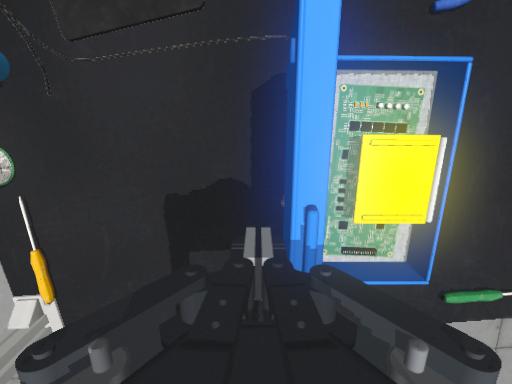

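```bash
cat > lid.py <<'E'
from h import *
import sys
p=vision.camera_params("wrist")
yaw=-.0813;C=np.array([541.6,-144.3,0])
ex=np.array([np.cos(yaw),np.sin(yaw),0]);ey=np.array([-ex[1],ex[0],0])
for a in map(float,sys.argv[1:]):
  u=-ey*np.cos(a)+np.array([0,0,1])*np.sin(a); n=ey*np.sin(a)+np.array([0,0,1])*np.cos(a)
  H=C+89*ey+[0,0,60]
  print('lid',a,[proj("wrist",H+174*u+o*n+s*ex,p)[0].round().tolist() for o in(0,18) for s in(60,40,0)])
E
python3 lid.py 1.5 1.57 1.6 1.65 1.7 1.75
```

```text
lid 1.5 [[381.0, 150.0], [376.0, 191.0], [367.0, 264.0], [344.0, 150.0], [340.0, 192.0], [334.0, 265.0]]
lid 1.57 [[355.0, 150.0], [352.0, 191.0], [345.0, 264.0], [317.0, 150.0], [315.0, 191.0], [311.0, 264.0]]
lid 1.6 [[344.0, 150.0], [341.0, 191.0], [335.0, 264.0], [306.0, 150.0], [304.0, 191.0], [301.0, 264.0]]
lid 1.65 [[325.0, 150.0], [323.0, 191.0], [318.0, 264.0], [287.0, 150.0], [286.0, 190.0], [284.0, 262.0]]
lid 1.7 [[307.0, 150.0], [305.0, 191.0], [302.0, 263.0], [269.0, 149.0], [269.0, 189.0], [268.0, 261.0]]
lid 1.75 [[288.0, 150.0], [287.0, 190.0], [285.0, 262.0], [252.0, 149.0], [252.0, 188.0], [253.0, 259.0]]
```

```bash
python3 -m creep '[[[0,0.003,0],[0,0,0]],[[0,0.006,0],[0,0,0]],[[0,0.01,0],[0,0,0]],[[0,0.014,0],[0,0,0]],[[0,0.018,0],[0,0,0]]]';python3 st.py; python3 -m creep '[[[0,0.004,0],[0,0,0]],[[0,0.009,0],[0,0,0]],[[0,0.014,0],[0,0,0]],[[0,0.018,0],[0,0,0]],[[0,0.023,0],[0,0,0]]]';python3 st.py; python3 -c "
from h import *
snap('wrist','pics/w11.png')"
```

```text
time: 9.7
tool_pos: [554.8, -28.1, 291.0]
ee_rot: [-0.002, 0.999, -0.042, 0.004]
wrist_force: [0.7, 1.8, 0.8]
width: 0.1
t 9.7 case x,y,z(TCP) 3.8 116.9 291.0 rot [-0.002  0.999 -0.042  0.004] F [0.7 1.8 0.8] q [-0.06  0.26  1.8   0.    1.08  1.6 ]
time: 10.2
tool_pos: [552.8, -51.4, 290.9]
ee_rot: [-0.002, 0.999, -0.042, 0.004]
wrist_force: [0.7, 1.9, -0.3]
width: -0.4
t 10.2 case x,y,z(TCP) 3.6 93.5 290.9 rot [-0.002  0.999 -0.042  0.004] F [ 0.7  1.9 -0.3] q [-0.1   0.25  1.8   0.    1.08  1.56]
```

View pics/w11.png

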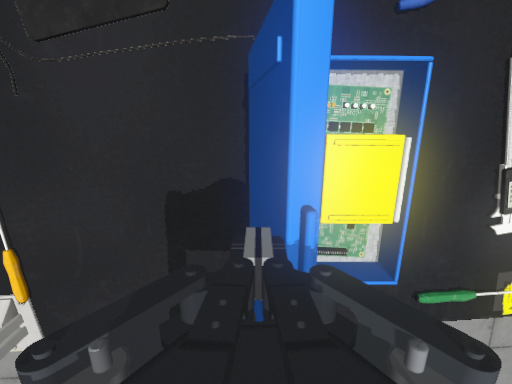

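The lid is past upright at about 1.4, with only about 2 N of contact force. I continue along the arc.

```bash
python3 -m creep '[[[0,0.006,0],[0,0,0]],[[0,0.012,0.001],[0,0,0]],[[0,0.018,0.002],[0,0,0]],[[0,0.024,0.003],[0,0,0]],[[0,0.030,0.004],[0,0,0]]]';python3 st.py; python3 -m creep '[[[0,0.006,0.002],[0,0,0]],[[0,0.012,0.004],[0,0,0]],[[0,0.018,0.006],[0,0,0]],[[0,0.024,0.008],[0,0,0]],[[0,0.030,0.011],[0,0,0]]]';python3 st.py; python3 -c "
from h import *
snap('wrist','pics/w12.png')"
```

```text
time: 10.75
tool_pos: [550.1, -82.4, 286.6]
ee_rot: [-0.001, 0.999, -0.042, 0.004]
wrist_force: [-0.0, 0.9, -1.0]
width: 0.2
t 10.75 case x,y,z(TCP) 3.5 62.4 286.6 rot [-0.001  0.999 -0.042  0.004] F [-0.   0.9 -1. ] q [-0.15  0.26  1.8   0.    1.07  1.5 ]
time: 11.25
tool_pos: [547.6, -112.8, 275.4]
ee_rot: [-0.001, 0.999, -0.042, 0.004]
wrist_force: [-0.8, 1.5, 1.8]
width: 0.2
t 11.25 case x,y,z(TCP) 3.5 31.8 275.4 rot [-0.001  0.999 -0.042  0.004] F [-0.8  1.5  1.8] q [-0.21  0.28  1.81  0.    1.05  1.45]
```

View pics/w12.png

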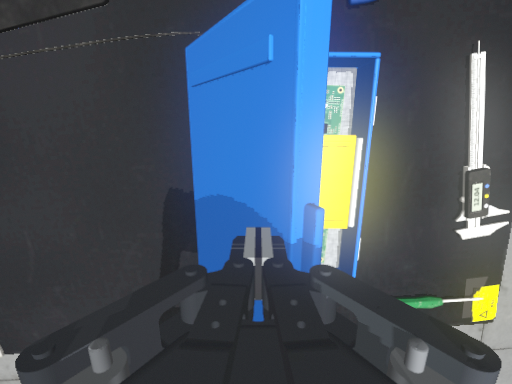

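```bash
python3 -m creep '[[[0,0.005,0.003],[0,0,0]],[[0,0.01,0.006],[0,0,0]],[[0,0.016,0.009],[0,0,0]],[[0,0.021,0.013],[0,0,0]],[[0,0.025,0.017],[0,0,0]]]';python3 st.py; python3 -m creep '[[[0,0.005,0.004],[0,0,0]],[[0,0.01,0.008],[0,0,0]],[[0,0.015,0.013],[0,0,0]],[[0,0.019,0.017],[0,0,0]],[[0,0.023,0.022],[0,0,0]]]';python3 st.py;  python3 -m creep '[[[0,0.004,0.005],[0,0,0]],[[0,0.008,0.01],[0,0,0]],[[0,0.012,0.015],[0,0,0]],[[0,0.015,0.02],[0,0,0]],[[0,0.018,0.025],[0,0,0]]]';python3 st.py;python3 -c "
from h import *
snap('wrist','pics/w13.png')"
```

```text
time: 11.8
tool_pos: [545.4, -138.9, 257.4]
ee_rot: [-0.001, 0.999, -0.043, 0.004]
wrist_force: [-0.3, 0.2, 2.1]
width: -0.1
t 11.8 case x,y,z(TCP) 3.4 5.7 257.4 rot [-0.001  0.999 -0.043  0.004] F [-0.3  0.2  2.1] q [-0.25  0.3   1.82  0.    1.01  1.4 ]
time: 12.3
tool_pos: [543.6, -162.2, 235.0]
ee_rot: [-0.001, 0.999, -0.043, 0.004]
wrist_force: [0.7, -0.8, 0.5]
width: -0.0
t 12.3 case x,y,z(TCP) 3.5 -17.6 235.0 rot [-0.001  0.999 -0.043  0.004] F [ 0.7 -0.8  0.5] q [-0.29  0.34  1.83  0.01  0.97  1.36]
time: 12.8
tool_pos: [542.3, -180.3, 209.5]
ee_rot: [-0.001, 0.999, -0.043, 0.004]
wrist_force: [0.0, -0.1, 1.3]
width: -0.1
t 12.8 case x,y,z(TCP) 3.6 -35.8 209.5 rot [-0.001  0.999 -0.043  0.004] F [ 0.  -0.1  1.3] q [-0.33  0.38  1.84  0.01  0.92  1.33]
```

View pics/w13.png

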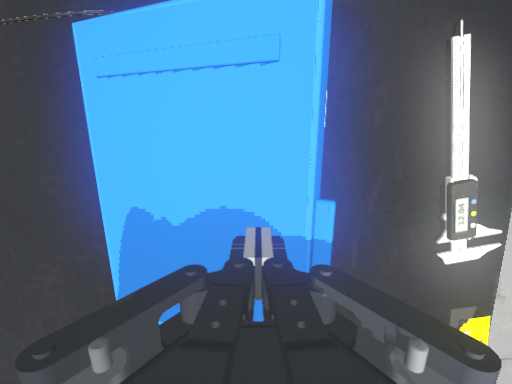

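```bash
python3 -m creep '[[[0,0.003,0.005],[0,0,0]],[[0,0.005,0.01],[0,0,0]],[[0,0.008,0.015],[0,0,0]],[[0,0.01,0.02],[0,0,0]],[[0,0.012,0.025],[0,0,0]]]';python3 st.py; python3 -m creep '[[[0,0.001,0.004],[0,0,0]],[[0,0.002,0.008],[0,0,0]],[[0,0.003,0.012],[0,0,0]],[[0,0.004,0.016],[0,0,0]],[[0,0.005,0.019],[0,0,0]]]';python3 st.py;  python3 -m creep '[[[0,0.001,0.003],[0,0,0]],[[0,0.001,0.006],[0,0,0]],[[0,0.002,0.009],[0,0,0]],[[0,0.002,0.011],[0,0,0]],[[0,0.002,0.013],[0,0,0]]]';python3 st.py
```

```text
time: 13.35
tool_pos: [541.0, -192.6, 183.3]
ee_rot: [-0.001, 0.999, -0.043, 0.004]
wrist_force: [-0.1, 0.4, -0.6]
width: -0.4
t 13.35 case x,y,z(TCP) 3.4 -48.2 183.3 rot [-0.001  0.999 -0.043  0.004] F [-0.1  0.4 -0.6] q [-0.35  0.42  1.85  0.01  0.87  1.31]
time: 13.85
tool_pos: [540.7, -197.5, 163.9]
ee_rot: [-0.001, 0.999, -0.043, 0.003]
wrist_force: [-0.2, 0.4, 1.6]
width: -0.0
t 13.85 case x,y,z(TCP) 3.4 -53.1 163.9 rot [-0.001  0.999 -0.043  0.003] F [-0.2  0.4  1.6] q [-0.35  0.44  1.86  0.01  0.84  1.3 ]
time: 14.35
tool_pos: [540.6, -199.5, 150.7]
ee_rot: [-0.001, 0.999, -0.043, 0.003]
wrist_force: [0.5, -0.2, 0.4]
width: -0.3
t 14.35 case x,y,z(TCP) 3.5 -55.1 150.7 rot [-0.001  0.999 -0.043  0.003] F [ 0.5 -0.2  0.4] q [-0.36  0.46  1.86  0.01  0.81  1.29]
```

```bash
python3 -m creep '[[[0,0,0.001],[0,0,0]],[[0,0,0.001],[0,0,0]],[[0,0,0.002],[0,0,0]],[[0,0,0.002],[0,0,0]],[[0,0,0.002],[0,0,0]]]';python3 st.py; python3 -m creep '[[[0,0,0.001],[0,0,0]],[[0,0,0.002],[0,0,0]],[[0,0,0.002],[0,0,0]],[[0,0,0.002],[0,0,0]],[[0,0,0.002],[0,0,0]]]';python3 st.py
```

```text
time: 14.85
tool_pos: [540.7, -199.6, 150.5]
ee_rot: [-0.001, 0.999, -0.043, 0.004]
wrist_force: [-6.1, 1.7, 20.7]
width: 0.1
t 14.85 case x,y,z(TCP) 3.6 -55.2 150.5 rot [-0.001  0.999 -0.043  0.004] F [-6.1  1.7 20.7] q [-0.36  0.46  1.86  0.01  0.81  1.29]
time: 15.35
tool_pos: [540.7, -199.6, 150.5]
ee_rot: [-0.001, 0.999, -0.043, 0.004]
wrist_force: [-7.1, 1.4, 23.6]
width: -0.4
t 15.35 case x,y,z(TCP) 3.6 -55.2 150.5 rot [-0.001  0.999 -0.043  0.004] F [-7.1  1.4 23.6] q [-0.36  0.46  1.86  0.01  0.81  1.29]
```

The lid stops hard at tip height 77.5 mm (78 expected), holding 21–24 N with no further travel. I retreat and check it.

```bash
python3 -m creep '[[[0,0,-0.008],[0,0,0]],[[0,0,-0.03],[0,0,0]],[[0,0,-0.07],[0,0,0]],[[0,0,-0.115],[0,0,0]],[[0,0,-0.15],[0,0,0]]]'; python3 -m creep '[[[0,0.03,-0.03],[0,0,0]],[[0,0.075,-0.04],[0,0,0]],[[0,0.12,-0.04],[0,0,0]],[[0,0.165,-0.04],[0,0,0]],[[0,0.19,-0.04],[0,0,0]]]';python3 -m creep '[[[0,0.03,0],[0,0,0]],[[0,0.06,0],[0,0,0]],[[0,0.08,0],[0,0,0]],[[0,0.08,0],[0,0,0]],[[0,0.08,0],[0,0,0]]]';python3 st.py;python3 - <<'E'
from h import *
snap('wrist','pics/w14.png');snap('top','pics/t14.png')
a=cv2.imread('pics/t14.png');b=cv2.imread('pics/w14.png');cv2.imwrite('pics/c14.png',np.vstack([np.hstack([a,b])])[:, :] if 0 else cv2.resize(np.hstack([a[0:288,130:450],b[0:288,0:360]]),None,fx=1.15,fy=1.15))
yaw=-.0813;C=np.array([541.6,-144.3,0])
ex=np.array([np.cos(yaw),np.sin(yaw),0]);ey=np.array([-ex[1],ex[0],0])
pts=[C+[0,0,78]+ey*(89-r)+s*135*ex for r,s in((174,1),(174,-1),(4,-1),(4,1))]
print("top",proj("top",pts).round().tolist()); print("wrist",proj("wrist",pts).round().tolist())
E
```

```text
time: 15.85
tool_pos: [539.8, -199.9, 303.0]
ee_rot: [-0.001, 0.999, -0.043, 0.005]
wrist_force: [0.4, 0.5, -0.3]
width: -0.0
time: 16.35
tool_pos: [522.6, -392.3, 342.8]
ee_rot: [-0.0, 0.999, -0.043, 0.005]
wrist_force: [0.6, 0.4, -1.0]
width: -0.0
time: 16.85
tool_pos: [515.6, -471.6, 342.4]
ee_rot: [-0.001, 0.999, -0.044, 0.005]
wrist_force: [0.6, 0.2, -0.3]
width: -0.1
t 16.85 case x,y,z(TCP) 0.7 -328.4 342.4 rot [-0.001  0.999 -0.044  0.005] F [ 0.6  0.2 -0.3] q [-0.75  0.44  1.42  0.01  1.28  0.91]
top [[341.0, 141.0], [339.0, 229.0], [281.0, 225.0], [286.0, 138.0]]
wrist [[47.0, 63.0], [87.0, 271.0], [-29.0, 271.0], [-94.0, 67.0]]
```

View pics/c14.png

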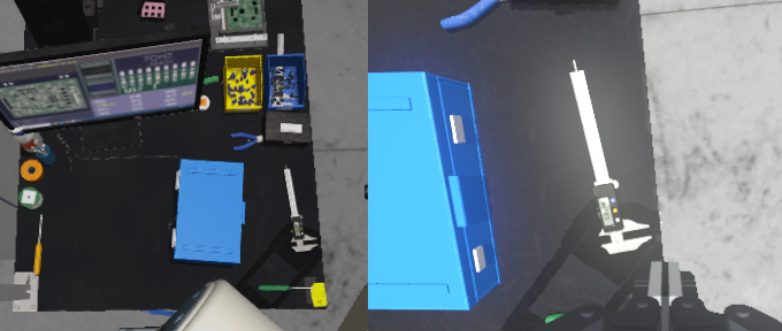

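View pics/w14.png

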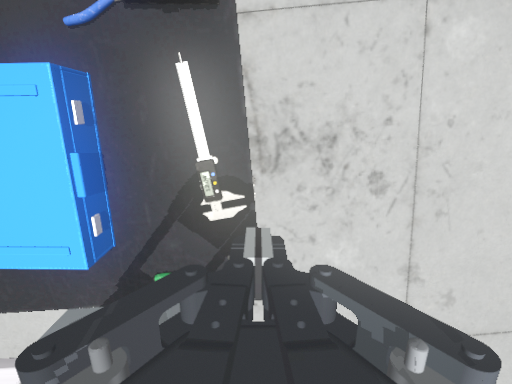

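```bash
python3 -c "
import cv2
b=cv2.imread('pics/w14.png');a=cv2.imread('pics/t14.png')
import numpy as np
x=cv2.resize(b[50:280,0:130],None,fx=2.5,fy=2.5,interpolation=2);y=cv2.resize(a[125:240,265:355],(450,575),interpolation=2)
cv2.imwrite('pics/z14.png',np.hstack([x,y]))"
```

```text
(no output)
```

View pics/z14.png

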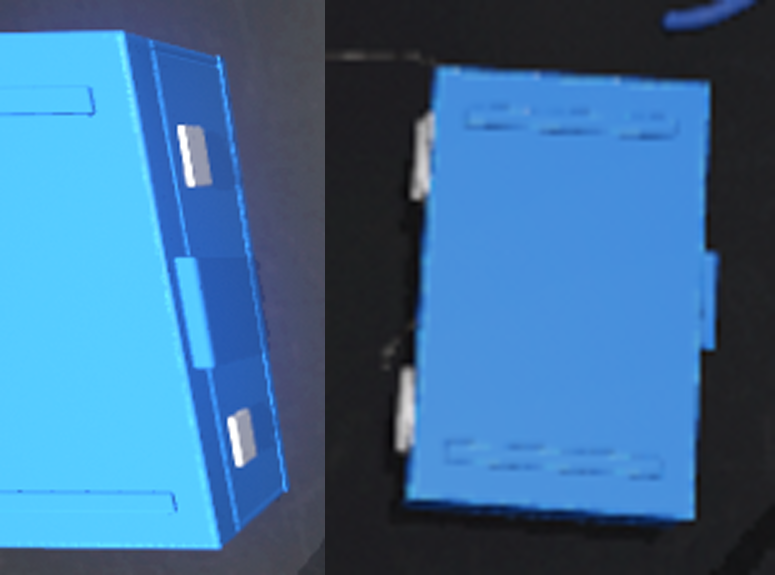

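The zoomed views show the seam tight along the whole front. The lid's corners are at (49,62) and (88,269), against predictions for shut of (47,63) and (87,271). The screwdrivers, spool and caliper appear unmoved. I'm handing in.

```bash
python3 -c "
from bench import ctrl
print(ctrl.sign_off(), ctrl.observe()['time'])"
```

```text
the job is handed in; nothing more can be done
the job is handed in; nothing more can be done
```

The case is ready to go: I pushed the yellow flap down over the board first, then swung the blue lid over and pressed it shut. Only the closed fingers were meant to push, and the job took about 17 s of the 53 s.

- **Flap:** it stopped firmly at 22 N with the fingertips at 47.3 mm (expected 48). The wrist picture showed it lying level with the board under it.
- **Lid:** I lowered it slowly, at about 0.4 rad/s or less, and it stopped firmly at 24 N with the fingertips at 77.5 mm (expected 78). In the last pictures there is no gap along the front, and its corners are within about 4 pixels of where a shut lid should be.
- **Other things:** the screwdrivers, spool and caliper looked unmoved in the final top view. I judged that by eye, not by measurement. The board and flap can't be seen under the shut lid.

**What went wrong along the way:**
- **Finger linkage on the lip:** early in the lid push, the finger linkage appeared to press on the lid's lip with about 20 N, below the 40 N limit. I raised the tool and went on with the fingertips only.
- **Blurred measurement:** the first wrist picture was taken while the arm was still moving and disagreed with the top view. Once the arm was still, they agreed to about 3 mm.

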